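Complete the relay rail, then hold the instrument's lid half open

TASK

Plug the two loose orange spare relays upright and fully home into the two empty sockets of the rail, and let go of them. Then lift the instrument case's lid by its red grip and hold it half open, at 45 degrees (within about 5), so that a colleague can take out the old board that the rail replaces: the lid falls shut by itself, so finish while still holding it steady by the grip. Leave the two relays already fitted, the dark burnt relay, the jar and the screwdriver where they are.

Things in the scene. Friction and masses are not known exactly. Their poses are not given: they have to be found in the camera images.
- rail: steel base plate 70 (x) x 190 (y) x 3 mm with an aluminium rail on it, top 8 mm above the bench, fixed to the bench; carries the four sockets in one row along its y axis, 48 mm apart (at y = -72, -24, 24 and 72 mm); which socket stands where differs from run to run. Origin at the centre of its underside
- socket_a: dark grey relay socket fixed on the rail, 44 (x) x 36 (y) x 24 mm tall; origin at the centre of its underside (8 mm above the bench), same axes as the rail. Its one rectangular pocket is in the middle of the top face: 31 (x) x 25 (y) mm with a 1.5 mm chamfer, 12 mm deep (pocket floor 12 mm above the socket's origin). A seated relay's underside rests on that floor and 38 mm of it stands out. It may be filled or empty at the start
- socket_b: dark grey relay socket fixed on the rail, 44 (x) x 36 (y) x 24 mm tall; origin at the centre of its underside (8 mm above the bench), same axes as the rail. Its one rectangular pocket is in the middle of the top face: 31 (x) x 25 (y) mm with a 1.5 mm chamfer, 12 mm deep (pocket floor 12 mm above the socket's origin). A seated relay's underside rests on that floor and 38 mm of it stands out. It may be filled or empty at the start
- socket_c: dark grey relay socket fixed on the rail, 44 (x) x 36 (y) x 24 mm tall; origin at the centre of its underside (8 mm above the bench), same axes as the rail. Its one rectangular pocket is in the middle of the top face: 31 (x) x 25 (y) mm with a 1.5 mm chamfer, 12 mm deep (pocket floor 12 mm above the socket's origin). A seated relay's underside rests on that floor and 38 mm of it stands out. It may be filled or empty at the start
- socket_d: dark grey relay socket fixed on the rail, 44 (x) x 36 (y) x 24 mm tall; origin at the centre of its underside (8 mm above the bench), same axes as the rail. Its one rectangular pocket is in the middle of the top face: 31 (x) x 25 (y) mm with a 1.5 mm chamfer, 12 mm deep (pocket floor 12 mm above the socket's origin). A seated relay's underside rests on that floor and 38 mm of it stands out. It may be filled or empty at the start
- fitted_1: orange relay with a black foot, 28 x 22 x 50 mm tall, about 60 g, already seated in one of the sockets, stays there; body origin at the centre of its underside, z up when upright, x along the 28 mm side, y along the 22 mm side
- fitted_2: orange relay with a black foot, 28 x 22 x 50 mm tall, about 60 g, already seated in one of the sockets, stays there; body origin at the centre of its underside, z up when upright, x along the 28 mm side, y along the 22 mm side
- spare_1: loose spare relay, orange with a black foot (lowest 12 mm), 28 x 22 x 50 mm tall, about 60 g, stands upright on the bench beyond the rail at some yaw; fits any socket, with its 28 mm side along the socket's x, either way round; body origin at the centre of its underside, z up when upright, x along the 28 mm side, y along the 22 mm side
- spare_2: loose spare relay, orange with a black foot (lowest 12 mm), 28 x 22 x 50 mm tall, about 60 g, stands upright on the bench beyond the rail at some yaw; fits any socket, with its 28 mm side along the socket's x, either way round; body origin at the centre of its underside, z up when upright, x along the 28 mm side, y along the 22 mm side
- case: white open-topped instrument case fixed to the bench, 170 (x) x 220 (y) x 80 mm tall, walls 5 mm, with a blue circuit board inside; origin at the centre of its underside, x pointing to the side away from the robot where the lid's grip is
- lid (a joint): angle of the case's grey lid (168 x 220 x 5 mm, 0.38 kg give or take a quarter, with the grip): 0 = shut (level), grows as the grip's edge rises, 0.785 = 45 degrees, stop at 1.35; nothing holds it up, it falls shut when let go
- lid_hinge (a point): middle of the lid's hinge axis, along the case's y at the top of the wall nearest the robot, 85 mm on the -x side of the case's centre and 83 mm above the bench; x axis points along the lid towards the grip and turns up with the lid, the lid's slab is centred on this height
- lid_grip (a point): red round grip of the lid: a disc of 26 mm diameter, 26 mm wide along y (its axis is parallel to the hinge), on a short 10 mm wide stem in the middle of the lid's free edge; this point is the disc's centre, 200 mm from the hinge axis and 32 mm beyond the lid's edge, 83 mm above the bench when shut. Free air on both flat ends and below it. Pinched across its two flat ends it can pivot between the fingers as the lid swings
- burnt: bystander: burnt-out relay with a dark grey body, 28 x 22 x 50 mm tall, standing on the bench; origin at the centre of its underside
- jar: bystander: small amber jar with a white cap, 44 mm diameter, 55 mm tall; origin at the centre of its underside
- screwdriver: bystander: yellow-handled screwdriver, 170 mm long, lying on the bench; x along its length, towards the tip
Things that resemble listed ones, but are neither listed nor needed, are in the scene too. Leave any green or purple look-alike of the spare_1 alone.

How it is judged:
By the outcome, as a careful person would: the job done as asked, in the order asked, and still so for the second after the job is handed in, while the arm keeps its last pose, push and grip.
It also fails if it takes over 61 s, if anything falls off the work surface, if the arm or the gripper's body presses on something with over 40 N, if the wrist force passes 120 N, or if a joint passes its speed limit or range.

ROBOT

A 7-joint arm with a two-finger parallel gripper is mounted at the origin on the work surface. World frame = base frame: x ahead of the robot, y to its left, z up, the work surface at z = 0. Lengths are in m, angles in rad, forces in N, time in s.
With the tool pointing down it reaches from about 0.4 to 0.85 m from the base axis. Payload 10.4 kg.
Tool frame: the origin (TCP) lies at the very end of the fingers, on their centre line; the grasp point (between the pads) lies 19 mm behind it; y points along the fingers, z is the direction in which the jaws open and shut, and the axes are right-handed (so a half turn about y gives the same grasp; the last joint's range is limited). The gripper opens to 85 mm and grips with 20 to 120 N. Pads are 22 mm wide; open, the fingers measure 114 mm over their backs; the gripper's body (76 mm by 85 mm) begins 54 mm behind the grasp point. The pads swing forward as they close: fully open they stand 13 mm farther back than shut.
Start: joints at [1.201, 0.332, -0.065, 1.46, 0.022, 1.35, -0.088], TCP at [0.212, -0.588, 0.231] pointing down, gripper open.
Joint ranges: [-2.6, 2.6], [-0.5, 2.12], [-1.47, 1.34], [0.16, 2.42], [-1.27, 4.41], [0.06, 2.06], [-2.6, 2.6]. Speed limits (rad/s): [2.22, 2.22, 2.79, 2.79, 3.14, 3.14, 3.14].

INTERFACE

Orientations are given as a 3x3 rotation matrix whose columns are the frame's x, y, z axes.
In Python, from bench import * gives the robot as it stands.
- The arm moves only by the tool drive_tool, never from a script. Its argument "moves" is a list of rows, each a list of 2 entries, a list of its own where there are three numbers: the shift along the tool's x, y, z in units of 100 mm (1.0 is 100 mm), then the turn about the tool's y in units of pi/2 rad (1.0 is pi/2 rad). In form: [[[x, y, z], twist], ...]. A call has 1 to 10 rows; each row is the pose to reach, as a shift and turn from the pose measured when the call began, along the tool's axes at that moment; what a row does not reach only later rows make up. A row lasts 1/8 s, in which the tool goes at most 62.5 mm and 10.7 degrees, less where a joint would pass 70% of its speed; a pose out of reach is approached as far as the arm can. A call with a number of a shift or a turn outside -1 to 1 is refused whole. A call with a gripper value outside its range is refused whole. "jaw" is the closure, from 0 (fully open) to 1 (shut), set as the call begins (left out, the last holds). The fingers move at their own pace and stop on an object; the grip force is fixed at half the most. Time passes only in rows, so rows that repeat a pose let the fingers close. It gives the time, the measured TCP pose, the force and the opening at its end, in the units of the state.
- read_state(): the state, without advancing time (a new reading comes with each control period).
- snapshot(name): name is "scene" or "side" or "wrist"; returns a dict with "pixels" (400x640x3 uint8, red, green, blue), "fx", "fy", "cx", "cy" (pixels), "xyz" and "orientation" of the camera in the world. Camera axes: x right, y up, looking along -z (the intrinsics and any distortion apply to the point x, -y, -z); pixel columns grow to the right and rows downward; lengths in m; the calibration is good to about 2 mm. The wrist camera is an equidistant fisheye: a pixel r from the principal point sees the ray r / f radians off the axis. A picture is of the moment at which its call begins. There is no depth.
- close_job(): hands the job in, once; it reports no verdict.
The state is a dict: "clock": time; "joints": joint angles; "qd": joint speeds; "joint_efforts": joint torques, N m; "tcp_pos": TCP position; "ee_rot": TCP orientation; "contact_force": force on the tool from outside, world axes, zero at the start; "torque": the same for the moment, N m; "width": finger opening in m.
Only numpy, scipy, OpenCV 4.12 (cv2) and the standard library are available. Lean on these libraries where they do the work, as an engineer would, in place of code of your own. Each camera call takes 0.05 s, during which the arm holds its last target. There are 200 camera calls.

## Working session

There is one attempt and no reset: what is moved stays moved. The work goes in short steps, Python scripts to look and compute and a tool call to move; the robot and the scene stay as the last step left them, time stands still between calls to the robot, and variables do not carry over. Pictures are saved under pics/ and viewed, about 8 in all and at most 12, crops included, and the job is handed in when it is done.

Besides the shell and the picture viewer there is one more tool, called after "Request:" as a command line: name --argument value ..., lists and objects as JSON in quotes. drive_tool: Moves the arm, as the interface text tells. Shifts and turns lie within -1 to 1; 1 stands for 100 mm of shift or pi/2 rad of turn. Its arguments: {"type":"object","properties":{"moves":{"type":"array"},"jaw":{"type":"number"}},"required":["moves"]}

```bash
ls; mkdir -p pics
cat > h.py <<'E'
from bench import *
import numpy as np, cv2
def snap(n,f=None):
    s=snapshot(n)
    if f: cv2.imwrite('pics/'+f,cv2.cvtColor(np.asarray(s['pixels'],dtype=np.uint8),cv2.COLOR_RGB2BGR))
    return s
def ray(s,u,v,fish=False):
    x=(u-s['cx'])/s['fx'];y=(v-s['cy'])/s['fy']
    if fish:
        r=np.hypot(x,y);k=np.sin(r)/max(r,1e-9);d=np.array([x*k,-y*k,-np.cos(r)])
    else: d=np.array([x,-y,-1.])
    return np.array(s['xyz']),np.array(s['orientation']).reshape(3,3)@d
def at(s,u,v,z,fish=False):
    o,d=ray(s,u,v,fish);return o+d*(z-o[2])/d[2]
def proj(s,P,fish=False):
    c=np.array(s['orientation']).reshape(3,3).T@(np.asarray(P)-np.array(s['xyz']))
    if fish:
        r=np.hypot(c[0],c[1]);t=np.arctan2(r,-c[2]);return s['cx']+s['fx']*c[0]/r*t, s['cy']-s['fy']*c[1]/r*t
    return s['cx']+s['fx']*c[0]/-c[2], s['cy']-s['fy']*c[1]/-c[2]
def st():
    s=read_state();print(round(s['clock'],2),np.round(s['tcp_pos'],4),np.round(s['ee_rot'],3).tolist(),'F',np.round(s['contact_force'],1),'w',s['width'],'q',np.round(s['joints'],2));return s
E
python3 - <<'E'
from h import *
st()
for n in ['scene','side','wrist']:
    s=snap(n,n+'0.png');print(n,{k:np.round(v,3).tolist() for k,v in s.items() if k!='pixels'})
E
```

```text
pics
0.0 [ 0.2123 -0.5874  0.2305] [[-0.94, -0.001, 0.34], [-0.34, 0.001, -0.94], [0.0, -1.0, -0.001]] F [-0.3  0.   0. ] w 0.0852850469880528 q [ 1.2   0.33 -0.06  1.46  0.02  1.35 -0.09]
scene {'fx': 401.196, 'fy': 401.196, 'cx': 311.974, 'cy': 202.082, 'xyz': [1.066, -0.112, 0.646], 'orientation': [[0.168, -0.713, 0.68], [0.986, 0.132, -0.105], [-0.015, 0.688, 0.725]]}
side {'fx': 388.747, 'fy': 388.747, 'cx': 315.736, 'cy': 196.415, 'xyz': [0.232, 0.494, 0.621], 'orientation': [[-0.859, 0.335, -0.388], [-0.513, -0.549, 0.66], [0.008, 0.766, 0.643]]}
wrist {'fx': 309.707, 'fy': 309.707, 'cx': 323.184, 'cy': 199.256, 'xyz': [0.277, -0.565, 0.372], 'orientation': [[0.339, 0.905, 0.256], [-0.941, 0.327, 0.092], [-0.001, -0.272, 0.962]]}
```

View pics/scene0.png

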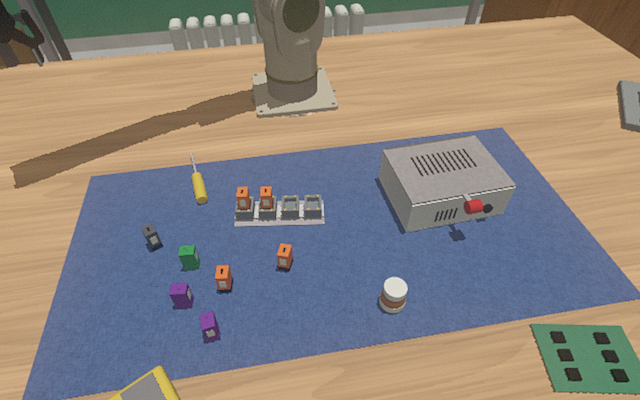

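View pics/side0.png

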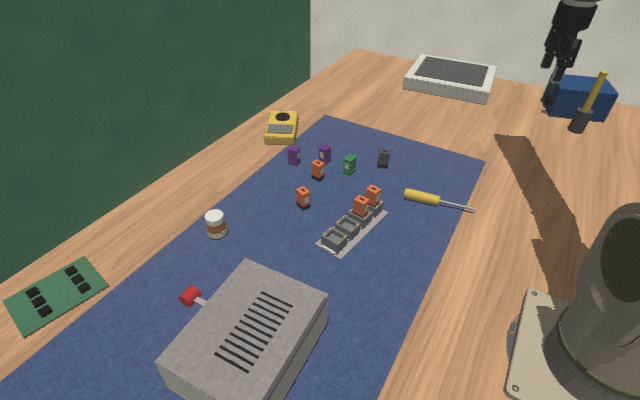

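The scene view shows these candidates:
- Orange relays standing loose at (224,278) and (285,257). These match the spares.
- Orange relays in the sockets at (243,198) and (266,198). These are the fitted ones.
- Green at (189,257) and purple at (181,295) and (209,326). These are look-alikes.
- The dark relay at (152,237) is the burnt one.

The empty sockets are at (290,205) and (313,205), and the red grip is at (474,207). I'll confirm with an enlarged crop.

Run:
```python
import cv2
a=cv2.imread('pics/scene0.png')[178:298,200:340]
b=cv2.imread('pics/side0.png')[145:265,280:400]
c=cv2.resize(a,None,fx=5,fy=5,interpolation=cv2.INTER_CUBIC)
cv2.imwrite('pics/c1.png',c)
d=cv2.resize(b,None,fx=5,fy=5,interpolation=cv2.INTER_CUBIC)
cv2.imwrite('pics/c2.png',d)
```

```text
(no output)
```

View pics/c1.png

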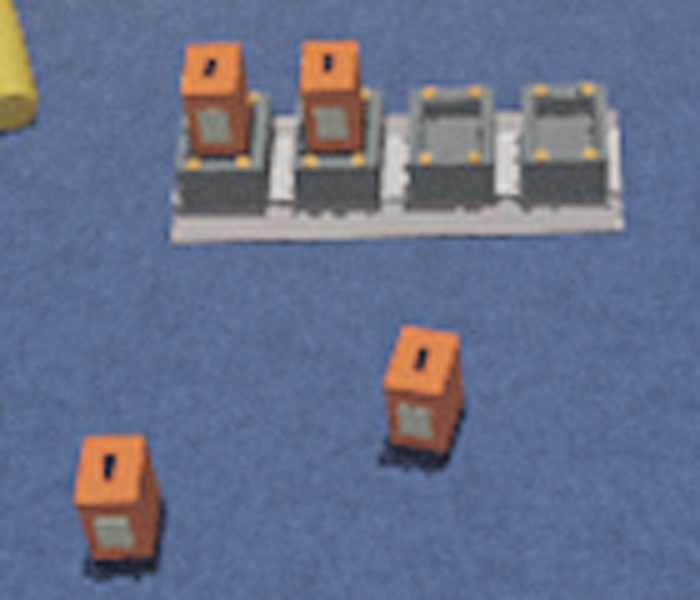

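View pics/c2.png

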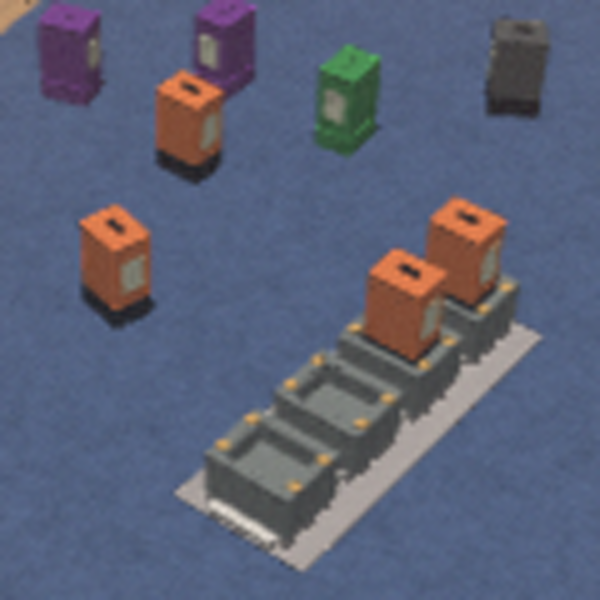

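Both crops agree: the two loose orange relays with black feet are the spares, and the two sockets at the +y end of the rail are empty. Next I'll fit the poses from both views.

```bash
cat > fit.py <<'E'
from h import *
from scipy.optimize import least_squares
S={}
import pickle
S['a']=snap('scene');S['b']=snap('side')
c=lambda k,U,V:((U+.5)/5-.5+(200 if k=='a' else 280),(V+.5)/5-.5+(178 if k=='a' else 145))
def fit(obs,x0,name):
    def res(p):
        C,s=np.cos(p[2]),np.sin(p[2]);o=[]
        for k,uv,(x,y,z) in obs:
            q=proj(S[k],[p[0]+(C*x-s*y)*1e-3,p[1]+(s*x+C*y)*1e-3,z*1e-3]);o+=[q[0]-uv[0],q[1]-uv[1]]
        return np.array(o)
    for sub in ('ab','a','b'):
        oo=obs
        f=lambda p:np.concatenate([r for r,(k,_,_) in zip(res(p).reshape(-1,2),obs) if k in sub])
        r=least_squares(f,x0,loss='soft_l1');print(name,sub,np.round(r.x,4),'deg',round(np.degrees(r.x[2]),1),'rms px',round(np.sqrt(np.mean(f(r.x)**2)),2))
        if sub=='ab': R=np.round(res(r.x).reshape(-1,2),1).tolist()
    print(R)
def O(k,pts): return [(k,c(k,u,v),P) for u,v,P in pts]
rail=O('a',[(172,243,(35,-95,3)),(622,229,(35,95,3)),(617,112,(-35,95,3)),(413,88,(-22,6,32)),(492,88,(-22,42,32)),(490,163,(22,42,32)),(408,165,(22,6,32)),(525,85,(-22,54,32)),(604,85,(-22,90,32)),(607,160,(22,90,32)),(521,162,(22,54,32))])+\
 O('b',[(303,571,(-35,95,3)),(175,492,(35,95,3)),(543,337,(-35,-95,3)),(207,458,(22,90,32)),(253,413,(22,54,32)),(335,462,(-22,54,32)),(288,505,(-22,90,32)),(276,400,(22,42,32)),(322,355,(22,6,32)),(402,402,(-22,6,32)),(350,447,(-22,42,32))])
fit(rail,[.6,-.15,0],'rail')
T=[(-14,-11,50),(-14,11,50),(14,11,50),(14,-11,50)]
B=[(14,11,50),(14,-11,50),(-14,-11,50),(-14,11,50)]
def rel(a,b,n,x0): fit(O('a',[(*p,t) for p,t in zip(a,T)])+O('b',[(*p,t) for p,t in zip(b,B)]),x0,n)
rel([(403,328),(461,336),(447,395),(385,389)],[(80,225),(113,205),(151,237),(117,262)],'right',[.7,-.15,0])
rel([(83,436),(144,436),(143,501),(76,504)],[(156,95),(182,71),(223,93),(192,114)],'left',[.75,-.25,0])
# red grip
L=[]
for k in 'ab':
    hsv=cv2.cvtColor(S[k]['pixels'],cv2.COLOR_RGB2HSV);m=((hsv[...,0]<4)|(hsv[...,0]>174))&(hsv[...,1]>170)&(hsv[...,2]>70)
    n,l,s,ce=cv2.connectedComponentsWithStats(m.astype(np.uint8));i=1+np.argmax(s[1:,4]);print('grip',k,s[i],ce[i],at(S[k],*ce[i],.083));L.append(ray(S[k],*ce[i]))
st()
E
python3 fit.py
```

```text
rail ab [ 0.4784 -0.0919 -0.1513] deg -8.7 rms px 0.69
rail a [ 0.4797 -0.0925 -0.1494] deg -8.6 rms px 0.36
rail b [ 0.477  -0.0899 -0.1507] deg -8.6 rms px 0.65
[[-0.1, -1.1], [0.2, -0.4], [-0.0, -0.9], [-0.3, -0.2], [0.6, -0.5], [0.9, -0.4], [-0.1, -0.4], [-0.4, -0.1], [0.5, -0.4], [0.6, -0.4], [0.5, -0.4], [-0.4, 0.4], [-0.8, 0.3], [-0.2, -0.0], [-0.8, -0.8], [0.5, -1.0], [0.6, -1.4], [-0.3, -0.3], [-0.8, -1.4], [-0.1, -1.0], [0.1, -1.6], [0.9, -1.5]]
right ab [ 0.6154 -0.0953 -0.326 ] deg -18.7 rms px 0.84
right a [ 0.6174 -0.0954 -0.3292] deg -18.9 rms px 0.17
right b [ 0.6122 -0.0934 -0.3191] deg -18.3 rms px 0.52
[[-0.1, -0.8], [-0.2, -1.0], [-0.3, -0.7], [0.3, -0.9], [-1.1, -0.6], [-0.4, -0.3], [-0.4, -1.0], [-1.0, -2.1]]
left ab [ 0.6433 -0.2099 -0.1135] deg -6.5 rms px 0.73
left a [ 0.6443 -0.2099 -0.0903] deg -5.2 rms px 0.33
left b [ 0.6402 -0.2069 -0.1927] deg -11.0 rms px 0.41
[[0.4, -0.1], [0.5, -0.8], [-0.7, -0.5], [0.0, -0.4], [-1.0, -1.3], [-1.0, -0.4], [-0.4, -0.9], [0.6, -1.2]]
grip a [467 201   5   1   5] [469. 201.] [0.58982196 0.26795077 0.083     ]
grip b [190 290   2   1   2] [190.5 290. ] [0.60998692 0.25860014 0.083     ]
0.25 [ 0.2124 -0.5876  0.231 ] [[-0.94, -0.0, 0.34], [-0.34, 0.001, -0.94], [0.0, -1.0, -0.001]] F [-0.  -1.1 -1. ] w 0.0853251878622292 q [ 1.2   0.33 -0.06  1.46  0.02  1.35 -0.09]
```

Request:
drive_tool --moves '[[[-0.45, 0.06, -0.27], 0], [[-0.91, 0.13, -0.54], 0], [[-0.91, 0.13, -0.54], 0]]'

```text
clock: 0.62
tcp_pos: [0.2834, -0.5024, 0.2177]
ee_rot: [[-0.938, 0.001, 0.347], [-0.347, 0.002, -0.938], [-0.002, -1.0, -0.002]]
contact_force: [-0.1, -0.1, -0.4]
width: 0.0854
```

Request:
drive_tool --moves '[[[-0.45, 0.06, -0.27], 0], [[-0.91, 0.13, -0.54], 0], [[-0.91, 0.13, -0.54], 0]]'

```text
clock: 1.0
tcp_pos: [0.3528, -0.417, 0.2047]
ee_rot: [[-0.936, 0.001, 0.352], [-0.352, 0.003, -0.936], [-0.003, -1.0, -0.003]]
contact_force: [-0.6, -0.5, 0.4]
width: 0.0855
```

Request:
drive_tool --moves '[[[-0.45, 0.06, -0.27], 0], [[-0.91, 0.13, -0.54], 0], [[-0.91, 0.13, -0.54], 0]]'

```text
clock: 1.38
tcp_pos: [0.4209, -0.3318, 0.1919]
ee_rot: [[-0.934, 0.002, 0.358], [-0.358, 0.005, -0.934], [-0.003, -1.0, -0.004]]
contact_force: [-0.8, 0.2, -0.0]
width: 0.0854
```

Request:
drive_tool --moves '[[[-0.45, 0.06, -0.27], 0], [[-0.91, 0.13, -0.54], 0], [[-0.91, 0.13, -0.54], 0]]'

```text
clock: 1.75
tcp_pos: [0.4881, -0.2466, 0.1791]
ee_rot: [[-0.932, 0.002, 0.362], [-0.362, 0.006, -0.932], [-0.004, -1.0, -0.005]]
contact_force: [-0.3, 0.6, 0.6]
width: 0.0852
```

Request:
drive_tool --moves '[[[-0.45, 0.06, -0.27], 0], [[-0.91, 0.13, -0.54], 0], [[-0.91, 0.13, -0.54], 0]]'

```text
clock: 2.12
tcp_pos: [0.5547, -0.1614, 0.1663]
ee_rot: [[-0.931, 0.002, 0.365], [-0.365, 0.007, -0.931], [-0.004, -1.0, -0.006]]
contact_force: [-0.6, -0.6, 0.3]
width: 0.0852
```

Request:
drive_tool --moves '[[[-0.4, 0.2, -0.2], -0.11], [[-0.82, 0.46, -0.39], -0.22], [[-0.82, 0.46, -0.39], -0.33], [[-0.82, 0.46, -0.39], -0.44], [[-0.82, 0.46, -0.39], -0.553], [[-0.82, 0.46, -0.39], -0.553], [[-0.82, 0.46, -0.39], -0.553]]'

```text
clock: 3.0
tcp_pos: [0.6166, -0.0968, 0.1208]
ee_rot: [[-0.328, 0.002, 0.945], [-0.945, 0.007, -0.328], [-0.007, -1.0, -0.001]]
contact_force: [-0.1, -0.3, -0.2]
width: 0.0853
```

Run:
```python
from h import *
st();s=snap('wrist','w1.png')
import pickle;pickle.dump(s,open('w1.pkl','wb'))
def corners(x,y,t,z,hx=.014,hy=.011):
    C,S=np.cos(t),np.sin(t)
    return [tuple(np.round(proj(s,[x+C*a*hx-S*b*hy,y+S*a*hx+C*b*hy,z],True),1)) for a,b in((-1,-1),(-1,1),(1,1),(1,-1))]
print('R',corners(.6165,-.0953,-.327,.05));print('L',corners(.643,-.209,-.113,.05))
```

```text
3.0 [ 0.6166 -0.0968  0.1208] [[-0.328, 0.002, 0.945], [-0.945, 0.007, -0.328], [-0.007, -1.0, -0.001]] F [-0.1 -0.3 -0.2] w 0.08529661235359035 q [ 0.53  0.47 -0.57  1.57  0.26  1.18 -0.43]
R [(np.float64(303.6), np.float64(223.0)), (np.float64(302.8), np.float64(193.8)), (np.float64(342.3), np.float64(193.5)), (np.float64(342.0), np.float64(222.7))]
L [(np.float64(381.0), np.float64(330.3)), (np.float64(377.7), np.float64(311.3)), (np.float64(409.8), np.float64(303.8)), (np.float64(411.8), np.float64(323.1))]
```

View pics/w1.png

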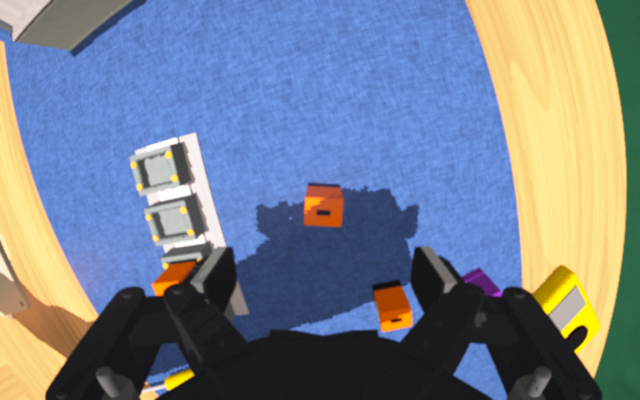

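The wrist view shows the right-hand spare centred between the open fingers, with its slot at (323,212). The other spare is at (393,310), and the empty sockets are at (162,170) and (177,220). I'll refine this numerically.

Run:
```python
from h import *
import pickle;s=pickle.load(open('w1.pkl','rb'))
p=s['pixels']
hsv=cv2.cvtColor(p,cv2.COLOR_RGB2HSV)
print('V');print(hsv[180:230:2,323,2]);print(hsv[212,296:350,2].tolist());
sl=(p[205:220,312:334].astype(int).sum(2)<90);ys,xs=np.nonzero(sl);print(len(xs),xs.mean()+312,ys.mean()+205, at(s,xs.mean()+312,ys.mean()+205,.05,True))
c=cv2.resize(p[175:235,290:355],None,fx=9,fy=9,interpolation=cv2.INTER_CUBIC);cv2.imwrite('pics/c3.png',c[...,::-1])
```

```text
V
[209 194 102 120 176 182 182 180 193 241 221 198 198 198 191 111  43  71
 186 202 200 200 196 131 108]
[117, 116, 112, 112, 112, 113, 114, 137, 220, 247, 241, 217, 200, 196, 196, 198, 199, 200, 199, 185, 141, 82, 48, 47, 45, 43, 43, 43, 42, 42, 42, 44, 46, 79, 135, 180, 198, 201, 201, 202, 201, 202, 202, 201, 200, 184, 142, 94, 107, 108, 104, 103, 104, 106]
0 nan nan [nan nan nan]<stdin>:6: RuntimeWarning: Mean of empty slice.
  ret = ret.dtype.type(ret / rcount)
```

View pics/c3.png

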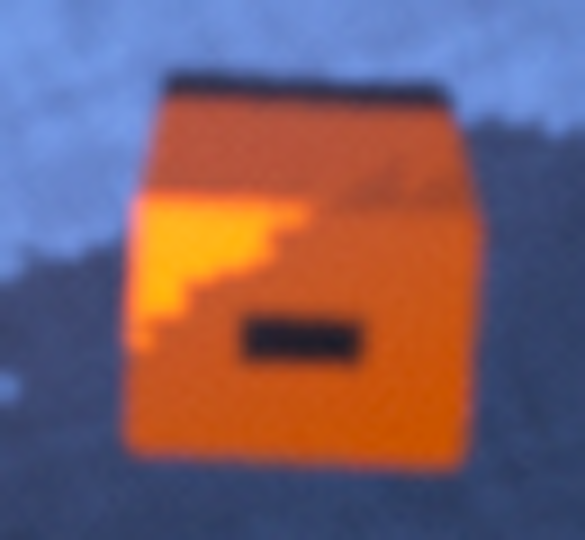

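The enlarged crop shows the spare's top corners at (305,197), (343.5,198), (341.7,227) and (303.9,225.6). That is about 3 px in rows from the prediction, and about 2° further in yaw.

Run:
```python
from h import *
import pickle;s=pickle.load(open('w1.pkl','rb'))
P=[at(s,*q,.05,True) for q in [(305,197),(343.5,197.8),(341.7,227.2),(303.9,225.6)]]
c=np.mean(P,0);print(c,[np.round(np.linalg.norm(P[i]-P[(i+1)%4])*1e3,1) for i in range(4)],np.degrees(np.arctan2(*(P[1]-P[0]+P[2]-P[3])[1::-1])))
t=read_state();print('shift tool for right',np.array(t['ee_rot']).T@(c-np.array(t['tcp_pos'])))
# left relay & sockets from wrist
```

```text
[ 0.61618041 -0.09808351  0.05      ] [np.float64(27.4), np.float64(22.4), np.float64(27.7), np.float64(21.7)] -21.084477791179165
shift tool for right [0.00238662 0.07082475 0.0002211 ]
```

Request:
drive_tool --moves '[[[0.02, 0.3, 0], 0.02], [[0.02, 0.7, 0], 0.02], [[0.02, 1.0, 0], 0.02], [[0.02, 1.0, 0], 0.02], [[0.02, 1.0, 0], 0.02]]'

```text
clock: 3.68
tcp_pos: [0.617, -0.0976, 0.0223]
ee_rot: [[-0.357, 0.003, 0.934], [-0.934, 0.006, -0.357], [-0.007, -1.0, 0.001]]
contact_force: [-0.2, -0.1, 0.8]
width: 0.0856
```

Request:
drive_tool --moves '[[[0, 0, 0], 0], [[0, 0, 0], 0], [[0, 0, 0], 0], [[0, 0, 0], 0], [[0, 0, 0], 0], [[0, 0, 0], 0], [[0, 0, 0], 0]]' --jaw 1

```text
clock: 4.55
tcp_pos: [0.6174, -0.0976, 0.0229]
ee_rot: [[-0.357, 0.004, 0.934], [-0.934, 0.006, -0.357], [-0.007, -1.0, 0.002]]
contact_force: [-0.9, -0.2, 5.5]
width: 0.0269
```

Request:
drive_tool --moves '[[[0, -0.3, 0], 0], [[0, -0.8, 0], 0], [[0, -1.0, 0], 0], [[0, -1.0, -0.3], 0], [[-0.13, -1.0, -0.75], 0], [[-0.13, -1.0, -0.75], 0]]'

```text
clock: 5.3
tcp_pos: [0.549, -0.0572, 0.1221]
ee_rot: [[-0.354, 0.002, 0.935], [-0.935, 0.006, -0.354], [-0.006, -1.0, -0.001]]
contact_force: [0.2, -0.6, 0.2]
width: 0.0268
```

Request:
drive_tool --moves '[[[-0.07, 0, -0.35], -0.07], [[-0.13, 0, -0.71], -0.136], [[-0.13, 0, -0.71], -0.136], [[-0.13, 0, -0.71], -0.136]]'

```text
clock: 5.8
tcp_pos: [0.4878, -0.0206, 0.1222]
ee_rot: [[-0.15, 0.002, 0.989], [-0.989, 0.006, -0.15], [-0.006, -1.0, 0.001]]
contact_force: [1.5, -0.0, 0.3]
width: 0.0274
```

Run:
```python
from h import *
import pickle
st();s=snap('wrist');pickle.dump(s,open('w2.pkl','wb'))
p=s['pixels'];c=cv2.resize(p[150:350,215:435],None,fx=3,fy=3,interpolation=cv2.INTER_CUBIC);cv2.imwrite('pics/c4.png',c[...,::-1])
```

```text
5.8 [ 0.4878 -0.0206  0.1222] [[-0.15, 0.002, 0.989], [-0.989, 0.006, -0.15], [-0.006, -1.0, 0.001]] F [ 1.5 -0.   0.3] w 0.02741674169069718 q [ 0.59  0.19 -0.69  1.92  0.13  1.08 -0.3 ]
```

View pics/c4.png

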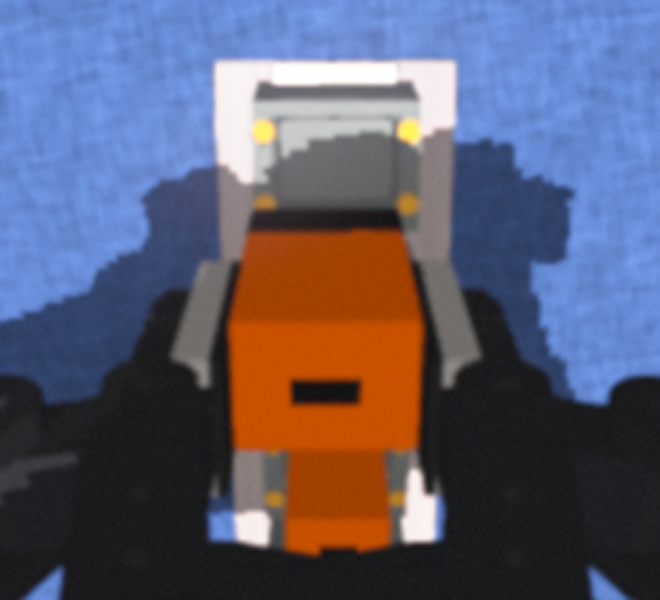

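The wrist crop shows the relay held squarely, with its top corners at crop (230,320)–(425,450). The y=72 socket lies under it, with its far edge at crop (255..418, 98) and its yellow dots at rows 131 and 203.

Run:
```python
from h import *
import pickle;s=pickle.load(open('w2.pkl','rb'));t=read_state()
R=np.array(t['ee_rot']);p=np.array(t['tcp_pos'])
f=lambda U,V,z:at(s,(U+.5)/3-.5+215,(V+.5)/3-.5+150,z,True)
loc=lambda P:np.round((R.T@(np.array(P)-p))*1e3,1)
print('cam in tool',loc(s['xyz']))
zt=p[2]-.0229+.05
T=[f(*q,zt) for q in [(229,320),(423,320),(426,450),(234,450)]];print('relay top',[loc(x) for x in T],'c',loc(np.mean(T,0)))
B=[f(*q,zt-.05+.012) for q in [(246,229),(407,229)]];print('foot line z12 +y face',[loc(x) for x in B])
E=[f(*q,.032) for q in [(254,99),(419,99)]];print('sock +y edge',[loc(x) for x in E])
D=[f(*q,.032) for q in [(264,131),(408,131),(407,203),(265,203)]];print('dots',[loc(x) for x in D],'c',loc(np.mean(D,0)))
K=[f(*q,.003) for q in [(214,61),(457,61)]];print('plate end',[loc(x) for x in K])
print('rail fit socket72', loc([.4899,-.0210,.032]))
```

```text
cam in tool [ -67.9 -141.6   -0.3]
relay top [array([-11. , -27. , -13.7]), array([-11., -27.,  13.]), array([ 10.6, -27.2,  14.4]), array([ 10.5, -27.2, -13.9])] c [ -0.2 -27.1  -0.1]
foot line z12 +y face [array([-10.1,  10.9, -14.4]), array([-10.1,  11. ,  13.9])]
sock +y edge [array([-15.6,  90.3, -18.8]), array([-15.5,  90.3,  23.5])]
dots [array([ -7.1,  90.2, -16.4]), array([-7.1, 90.3, 20.9]), array([12.6, 90.2, 21.1]), array([ 12.5,  90.1, -16.5])] c [ 2.7 90.2  2.3]
plate end [array([-20.2, 119.3, -32.4]), array([-20.2, 119.4,  37.3])]
rail fit socket72 [ 0.7 90.2  2. ]
```

Request:
drive_tool --moves '[[[0.025, 0, 0.024], 0], [[0.025, 0.25, 0.024], 0], [[0.025, 0.5, 0.024], 0], [[0.025, 0.58, 0.024], 0], [[0.025, 0.58, 0.024], 0], [[0.025, 0.65, 0.024], 0], [[0.025, 0.7, 0.024], 0], [[0.025, 0.72, 0.024], 0]]'

```text
clock: 6.85
tcp_pos: [0.49, -0.023, 0.0501]
ee_rot: [[-0.15, 0.002, 0.989], [-0.989, 0.006, -0.15], [-0.006, -1.0, 0.001]]
contact_force: [-0.3, -0.3, -0.3]
width: 0.0271
```

Request:
drive_tool --moves '[[[0, 0.04, 0], 0], [[0, 0.06, 0], 0], [[0, 0.075, 0], 0], [[0, 0.08, 0], 0], [[0, 0.08, 0], 0]]'

```text
clock: 7.48
tcp_pos: [0.49, -0.023, 0.0428]
ee_rot: [[-0.15, 0.002, 0.989], [-0.989, 0.005, -0.15], [-0.006, -1.0, 0.001]]
contact_force: [-5.4, -1.0, 10.9]
width: 0.0274
```

Request:
drive_tool --moves '[[[0, 0, 0], 0], [[0, 0, 0], 0], [[0, 0, 0], 0], [[0, 0, 0], 0], [[0, 0, 0], 0]]' --jaw 0

```text
clock: 8.1
tcp_pos: [0.49, -0.023, 0.0427]
ee_rot: [[-0.15, 0.002, 0.989], [-0.989, 0.006, -0.15], [-0.006, -1.0, 0.001]]
contact_force: [0.6, 0.6, 0.5]
width: 0.0854
```

Request:
drive_tool --moves '[[[0, -0.3, 0], 0], [[0, -0.8, 0], 0], [[0, -0.9, 0], 0], [[0, -0.9, 0], 0]]'

```text
clock: 8.6
tcp_pos: [0.4901, -0.0237, 0.1329]
ee_rot: [[-0.15, 0.003, 0.989], [-0.989, 0.005, -0.15], [-0.005, -1.0, 0.002]]
contact_force: [0.4, -0.2, -1.0]
width: 0.0857
```

Run:
```python
from h import *
t=st();R=np.array(t['ee_rot']);print((R.T@(np.array([.643,-.210,.12])-np.array(t['tcp_pos'])))*10)
s=snap('wrist','w3.png')
c=lambda q:np.round(proj(s,q,True),1)
print([c([.4905,-.0235,.07])])
p=s['pixels'];cv2.imwrite('pics/c5.png',cv2.resize(p[150:370,230:420],None,fx=2.6,fy=2.6,interpolation=cv2.INTER_CUBIC)[...,::-1])
```

```text
8.6 [ 0.4901 -0.0237  0.1329] [[-0.15, 0.003, 0.989], [-0.989, 0.005, -0.15], [-0.005, -1.0, 0.002]] F [ 0.4 -0.2 -1. ] w 0.0857430168724774 q [ 0.61  0.18 -0.7   1.9   0.13  1.1  -0.29]
[1.61369596 0.12387441 1.7912819 ]
[array([324. , 213.3])]
```

View pics/c5.png

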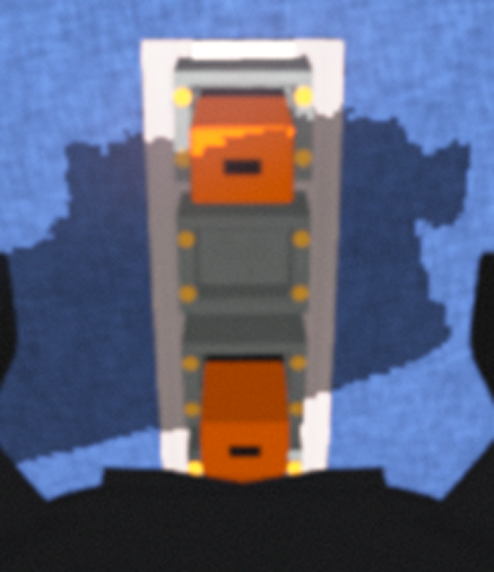

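The new relay sits in the y=72 socket at crop (243,165), level with the fitted one, and the y=24 socket at (243,265) is still empty. Next is the second spare.

Request:
drive_tool --moves '[[[0.4, 0.05, 0.45], 0], [[0.81, 0.06, 0.9], 0], [[0.81, 0.06, 0.9], 0]]'

```text
clock: 9.02
tcp_pos: [0.5665, -0.1215, 0.1224]
ee_rot: [[-0.156, -0.003, 0.988], [-0.988, 0.006, -0.156], [-0.006, -1.0, -0.003]]
contact_force: [-0.6, 1.0, -0.3]
width: 0.085
```

Request:
drive_tool --moves '[[[0.4, 0.05, 0.45], 0], [[0.82, 0.06, 0.9], 0], [[0.82, 0.06, 0.9], 0], [[0.82, 0.06, 0.9], 0]]'

```text
clock: 9.52
tcp_pos: [0.6419, -0.215, 0.1139]
ee_rot: [[-0.155, -0.005, 0.988], [-0.988, 0.008, -0.155], [-0.007, -1.0, -0.006]]
contact_force: [-0.5, 0.7, 0.3]
width: 0.0852
```

Run:
```python
from h import *
import pickle
st();s=snap('wrist');pickle.dump(s,open('w4.pkl','wb'))
p=s['pixels'];cv2.imwrite('pics/c6.png',cv2.resize(p[170:250,280:370],None,fx=7,fy=7,interpolation=cv2.INTER_CUBIC)[...,::-1])
```

```text
9.53 [ 0.6419 -0.215   0.1139] [[-0.155, -0.005, 0.988], [-0.988, 0.008, -0.155], [-0.007, -1.0, -0.006]] F [-0.5  0.7  0.3] w 0.0851602627022673 q [ 0.64  0.59 -0.54  1.41  0.3   1.23 -0.09]
```

View pics/c6.png

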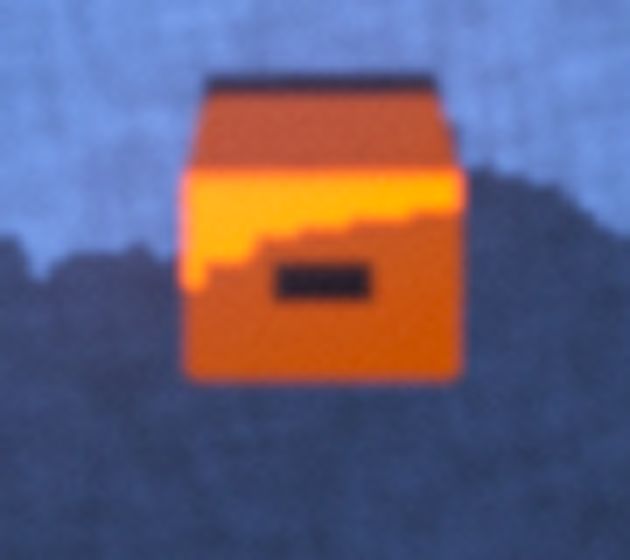

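The second spare's top face spans crop (183,172)–(465,382), square to the tool.

Run:
```python
from h import *
import pickle;s=pickle.load(open('w4.pkl','rb'));t=read_state()
R=np.array(t['ee_rot']);p=np.array(t['tcp_pos'])
P=[at(s,(U+.5)/7-.5+280,(V+.5)/7-.5+170,.05,True) for U,V in [(182,171),(466,171),(463,382),(184,382)]]
L=np.array([R.T@(q-p)*1e3 for q in P]);print(L.round(1),L.mean(0).round(1),np.mean(P,0))
```

```text
[[-13.1  64.8 -12.5]
 [-13.1  64.6  15.4]
 [  8.9  64.5  15.5]
 [  8.9  64.6 -12.7]] [-2.1 64.6  1.5] [ 0.6435135  -0.21214513  0.05      ]
```

Request:
drive_tool --moves '[[[-0.02, 0.25, 0.015], 0], [[-0.02, 0.65, 0.015], 0], [[-0.02, 0.92, 0.015], 0], [[-0.02, 0.92, 0.015], 0], [[-0.02, 0.92, 0.015], 0]]'

```text
clock: 10.2
tcp_pos: [0.6441, -0.2114, 0.0243]
ee_rot: [[-0.153, -0.002, 0.988], [-0.988, 0.007, -0.153], [-0.007, -1.0, -0.003]]
contact_force: [0.2, -0.3, 0.4]
width: 0.0853
```

Request:
drive_tool --moves '[[[0, 0, 0], 0], [[0, 0, 0], 0], [[0, 0, 0], 0], [[0, 0, 0], 0], [[0, 0, 0], 0], [[0, 0, 0], 0]]' --jaw 1

```text
clock: 10.95
tcp_pos: [0.6444, -0.2115, 0.0249]
ee_rot: [[-0.153, -0.002, 0.988], [-0.988, 0.007, -0.153], [-0.007, -1.0, -0.003]]
contact_force: [-0.8, -0.3, 5.6]
width: 0.0272
```

Request:
drive_tool --moves '[[[0, -0.3, 0], 0], [[0, -0.8, 0], 0], [[0, -0.95, 0], 0], [[0, -1.0, 0], 0], [[0, -1.0, 0], 0]]'

```text
clock: 11.58
tcp_pos: [0.644, -0.2121, 0.1235]
ee_rot: [[-0.153, -0.003, 0.988], [-0.988, 0.007, -0.153], [-0.007, -1.0, -0.004]]
contact_force: [0.3, 0.1, 0.3]
width: 0.0269
```

Run:
```python
from h import *
t=st();R=np.array(t['ee_rot']);print((R.T@(np.array([.4828,-.0705,.12])-np.array(t['tcp_pos'])))*10)
```

```text
11.57 [ 0.644  -0.2121  0.1235] [[-0.153, -0.003, 0.988], [-0.988, 0.007, -0.153], [-0.007, -1.0, -0.004]] F [0.3 0.1 0.3] w 0.026884634715952288 q [ 0.63  0.58 -0.55  1.4   0.3   1.24 -0.09]
[-1.15246742  0.05119313 -1.80889754]
```

Request:
drive_tool --moves '[[[-0.3, 0, -0.45], 0], [[-0.58, 0, -0.9], 0], [[-0.58, 0, -0.9], 0]]'

```text
clock: 11.95
tcp_pos: [0.5604, -0.1379, 0.1224]
ee_rot: [[-0.149, -0.008, 0.989], [-0.989, 0.008, -0.149], [-0.007, -1.0, -0.009]]
contact_force: [-0.1, -0.3, -0.4]
width: 0.0269
```

Request:
drive_tool --moves '[[[-0.3, 0, -0.45], 0], [[-0.57, 0, -0.91], 0], [[-0.57, 0, -0.91], 0], [[-0.57, 0, -0.91], 0]]'

```text
clock: 12.45
tcp_pos: [0.4793, -0.0688, 0.1233]
ee_rot: [[-0.15, -0.008, 0.989], [-0.989, 0.008, -0.15], [-0.007, -1.0, -0.009]]
contact_force: [0.8, -0.1, -0.2]
width: 0.0271
```

Run:
```python
from h import *
import pickle
t=st();s=snap('wrist');pickle.dump(s,open('w5.pkl','wb'))
R=np.array(t['ee_rot']);print((R.T@(np.array([.4828,-.0705,.12])-np.array(t['tcp_pos'])))*10)
p=s['pixels'];cv2.imwrite('pics/c7.png',cv2.resize(p[130:330,215:435],None,fx=3,fy=3,interpolation=cv2.INTER_CUBIC)[...,::-1])
```

```text
12.45 [ 0.4793 -0.0688  0.1233] [[-0.15, -0.008, 0.989], [-0.989, 0.008, -0.15], [-0.007, -1.0, -0.009]] F [ 0.8 -0.1 -0.2] w 0.027112833906975622 q [ 0.69  0.19 -0.68  1.92  0.12  1.09 -0.2 ]
[0.01192045 0.03305631 0.03770711]
```

View pics/c7.png

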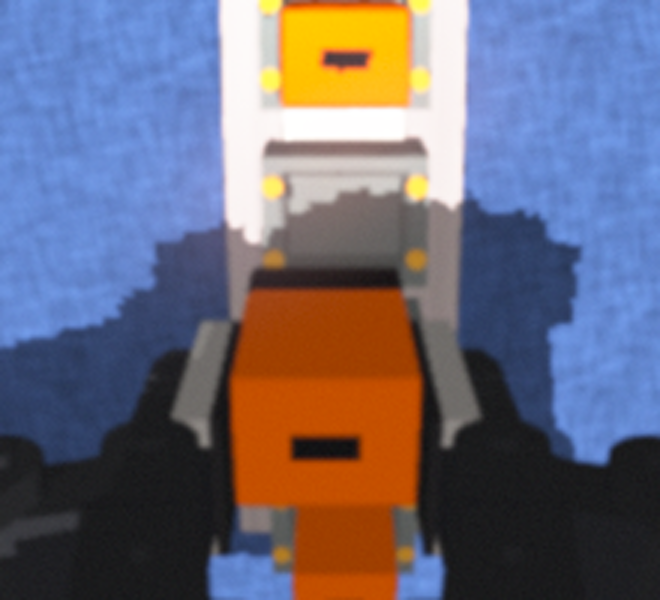

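The crop shows the held relay with its top at (230,378)–(420,506). The target socket's +y edge is at row 156, cols 263–428, and its dots are at (273,187), (416,187), (416,259) and (274,259).

Run:
```python
from h import *
import pickle;s=pickle.load(open('w5.pkl','rb'));t=read_state()
R=np.array(t['ee_rot']);p=np.array(t['tcp_pos'])
f=lambda U,V,z:at(s,(U+.5)/3-.5+215,(V+.5)/3-.5+130,z,True)
loc=lambda P:np.round((R.T@(np.array(P)-p))*1e3,1)
zt=p[2]-.0249+.05
T=[f(*q,zt) for q in [(230,378),(422,378),(421,506),(234,506)]];print('relay',[loc(x) for x in T],'c',loc(np.mean(T,0)))
B=[f(*q,zt-.038) for q in [(247,288),(407,288)]];print('foot',[loc(x) for x in B])
E=[f(*q,.032) for q in [(263,156),(428,156)]];print('sock edge',[loc(x) for x in E])
D=[f(*q,.032) for q in [(273,187),(416,187),(416,259),(274,259)]];print('dots c',loc(np.mean(D,0)))
```

```text
relay [array([-10.4, -24.9, -13.9]), array([-10.5, -25.1,  12.9]), array([ 11. , -25.3,  13.7]), array([ 11.1, -25.1, -14.2])] c [  0.3 -25.1  -0.4]
foot [array([ -9.6,  13.1, -14.6]), array([-9.6, 12.8, 13.9])]
sock edge [array([-16.1,  91.7, -16.7]), array([-16.2,  91.3,  25.8])]
dots c [ 1.9 91.3  4.4]
```

Request:
drive_tool --moves '[[[0.013, 0, 0.046], 0], [[0.013, 0.25, 0.046], 0], [[0.013, 0.5, 0.046], 0], [[0.013, 0.58, 0.046], 0], [[0.013, 0.58, 0.046], 0], [[0.013, 0.65, 0.046], 0], [[0.013, 0.7, 0.046], 0], [[0.013, 0.72, 0.046], 0]]'

```text
clock: 13.5
tcp_pos: [0.4833, -0.0703, 0.0512]
ee_rot: [[-0.15, -0.008, 0.989], [-0.989, 0.008, -0.15], [-0.007, -1.0, -0.009]]
contact_force: [1.2, 0.1, -0.2]
width: 0.0269
```

Request:
drive_tool --moves '[[[0, 0.04, 0], 0], [[0, 0.055, 0], 0], [[0, 0.065, 0], 0], [[0, 0.07, 0], 0], [[0, 0.07, 0], 0]]'

```text
clock: 14.12
tcp_pos: [0.4833, -0.0703, 0.0448]
ee_rot: [[-0.15, -0.008, 0.989], [-0.989, 0.008, -0.15], [-0.007, -1.0, -0.009]]
contact_force: [-4.3, 1.4, 7.7]
width: 0.027
```

Request:
drive_tool --moves '[[[0, 0, 0], 0], [[0, 0, 0], 0], [[0, 0, 0], 0], [[0, 0, 0], 0], [[0, 0, 0], 0]]' --jaw 0

```text
clock: 14.75
tcp_pos: [0.4833, -0.0703, 0.0448]
ee_rot: [[-0.15, -0.008, 0.989], [-0.989, 0.008, -0.15], [-0.007, -1.0, -0.009]]
contact_force: [0.8, 0.0, -1.1]
width: 0.0856
```

Request:
drive_tool --moves '[[[0, -0.3, 0], 0], [[0, -0.8, 0], 0], [[0, -1.0, 0], 0], [[0, -1.0, 0], 0]]'

```text
clock: 15.25
tcp_pos: [0.485, -0.0713, 0.1462]
ee_rot: [[-0.15, -0.005, 0.989], [-0.989, 0.007, -0.15], [-0.006, -1.0, -0.006]]
contact_force: [0.5, -0.4, -0.5]
width: 0.0854
```

Run:
```python
from h import *
st();S={'a':snap('scene','scene9.png'),'b':snap('side','side9.png')}
L=[]
for k,f,R0 in(('a','scene0',(180,230,440,510)),('b','side0',(270,320,170,215))):
    im=cv2.cvtColor(cv2.imread(f'pics/{f}.png'),cv2.COLOR_BGR2HSV);r0,r1,c0,c1=R0;h=im[r0:r1,c0:c1]
    m=((h[...,0]<8)|(h[...,0]>170))&(h[...,1]>130);n,l,s,ce=cv2.connectedComponentsWithStats(m.astype(np.uint8));i=1+np.argmax(s[1:,4])
    u,v=ce[i]+[c0,r0];print(k,s[i]+[c0,r0,0,0,0],u,v,at(S[k],u,v,.083));L.append(ray(S[k],u,v))
A=np.zeros((3,3));b=np.zeros(3)
for o,d in L:
    d=d/np.linalg.norm(d);M=np.eye(3)-np.outer(d,d);A+=M;b+=M@o
print('triang',np.linalg.solve(A,b))
a=cv2.resize(cv2.imread('pics/scene0.png')[130:235,370:522],None,fx=5,fy=5,interpolation=cv2.INTER_CUBIC)
cv2.imwrite('pics/c8.png',a)
```

```text
15.25 [ 0.485  -0.0713  0.1462] [[-0.15, -0.005, 0.989], [-0.989, 0.007, -0.15], [-0.006, -1.0, -0.006]] F [ 0.5 -0.4 -0.5] w 0.0854239501203993 q [ 0.7   0.17 -0.69  1.88  0.11  1.14 -0.18]
a [465 199  19  14 166] 474.96385542168673 205.31927710843374 [0.60253104 0.27413595 0.083     ]
b [179 285  22  22 268] 189.1417910447761 295.3768656716418 [0.60416124 0.26757055 0.083     ]
triang [0.60363731 0.27040876 0.08574311]
```

View pics/c8.png

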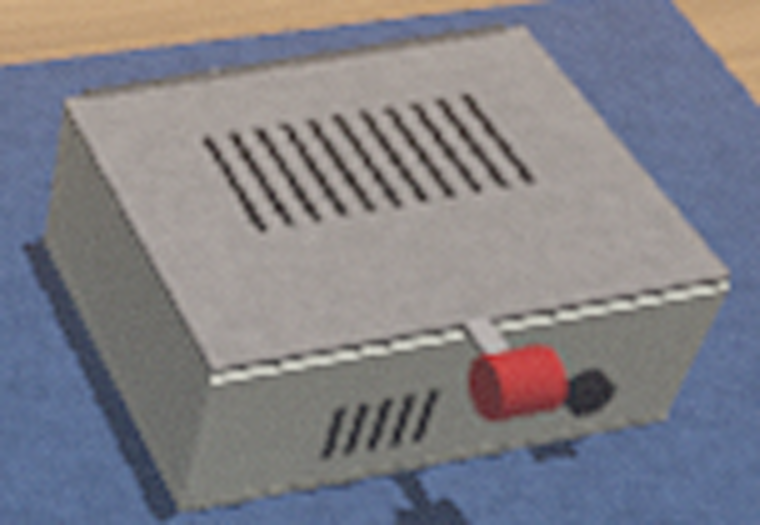

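The scene crop shows the lid's top corners at (67,98), (520,28), (730,275) and (212,368). The red grip is centred near (518,380), with a dark knob on the case wall to its right.

```bash
cat > lid.py <<'E'
from h import *
from scipy.optimize import least_squares
a=snap('scene');b=snap('side')
obs=[(a,((U+.5)/5-.5+370,(V+.5)/5-.5+130),P) for U,V,P in [(67,98,(-85,-110,85.5)),(522,28,(-85,110,85.5)),(730,275,(83,110,85.5)),(212,367,(83,-110,85.5)),(518,381,(115,0,83))]]+[(b,(189.1,295.4),(115,0,83))]
def W(p,P):
    C,s=np.cos(p[2]),np.sin(p[2]);x,y,z=np.array(P)*1e-3;return [p[0]+C*x-s*y,p[1]+s*x+C*y,z]
f=lambda p:np.ravel([np.subtract(proj(k,W(p,P)),uv) for k,uv,P in obs])
r=least_squares(f,[.48,.25,0],loss='soft_l1');p=r.x
print(p,np.degrees(p[2]),f(p).reshape(-1,2).round(1).tolist());print('grip',W(p,(115,0,83)),'hinge',W(p,(-85,0,83)))
t=st();R=np.array(t['ee_rot']);print('to above grip',R.T@(np.array(W(p,(115,0,150)))-t['tcp_pos'])*10)
E
python3 lid.py
```

```text
[0.48917997 0.26266659 0.05142072] 2.9461904923362514 [[-0.7, -0.1], [0.4, -0.6], [0.3, -0.0], [-0.2, 0.2], [-0.6, 0.5], [-0.3, 0.5]]
grip [np.float64(0.6040279681431695), np.float64(0.2685773704253254), np.float64(0.083)] hinge [np.float64(0.4042923189787924), np.float64(0.25829775696542995), np.float64(0.083)]
15.45 [ 0.4834 -0.071   0.1437] [[-0.15, -0.01, 0.989], [-0.989, 0.008, -0.15], [-0.007, -1.0, -0.011]] F [-0.7 -0.2 -0.7] w 0.08548311562275947 q [ 0.7   0.17 -0.69  1.88  0.11  1.14 -0.18]
to above grip [-3.53886216 -0.04666111  0.68134282]
```

Request:
drive_tool --moves '[[[-0.45, 0, 0.08], 0], [[-0.9, 0, 0.17], 0], [[-0.9, 0, 0.17], 0]]'

```text
clock: 15.82
tcp_pos: [0.5137, 0.0195, 0.1433]
ee_rot: [[-0.145, -0.011, 0.989], [-0.989, 0.011, -0.144], [-0.009, -1.0, -0.013]]
contact_force: [-0.4, -0.6, -0.1]
width: 0.0853
```

Request:
drive_tool --moves '[[[-0.45, 0, 0.08], 0], [[-0.9, 0, 0.17], 0], [[-0.9, 0, 0.17], 0]]'

```text
clock: 16.2
tcp_pos: [0.5432, 0.1095, 0.1431]
ee_rot: [[-0.14, -0.013, 0.99], [-0.99, 0.013, -0.14], [-0.011, -1.0, -0.014]]
contact_force: [-0.3, -0.8, -0.1]
width: 0.0856
```

Request:
drive_tool --moves '[[[-0.45, 0, 0.08], 0], [[-0.9, 0, 0.17], 0], [[-0.9, 0, 0.17], 0]]'

```text
clock: 16.58
tcp_pos: [0.572, 0.1989, 0.1428]
ee_rot: [[-0.136, -0.014, 0.991], [-0.991, 0.014, -0.136], [-0.012, -1.0, -0.016]]
contact_force: [-0.5, -0.1, -0.4]
width: 0.0857
```

Request:
drive_tool --moves '[[[-0.45, 0, 0.08], 0.1], [[-0.8, 0, 0.17], 0.2], [[-0.8, 0, 0.17], 0.3], [[-0.8, 0, 0.17], 0.4], [[-0.8, 0, 0.17], 0.5], [[-0.8, 0, 0.17], 0.6], [[-0.8, 0, 0.17], 0.7], [[-0.8, 0, 0.17], 0.8], [[-0.8, 0, 0.17], 0.872], [[-0.8, 0, 0.17], 0.872]]'

```text
clock: 17.82
tcp_pos: [0.6, 0.2735, 0.1429]
ee_rot: [[-0.998, -0.015, 0.063], [-0.063, 0.013, -0.998], [0.014, -1.0, -0.013]]
contact_force: [-0.8, -0.3, 0.4]
width: 0.0853
```

Run:
```python
from h import *
t=st();R=np.array(t['ee_rot']);p=np.array(t['tcp_pos']);s=snap('wrist','w6.png')
h=cv2.cvtColor(s['pixels'],cv2.COLOR_RGB2HSV);m=((h[...,0]<4)|(h[...,0]>172))&(h[...,1]>140)&(h[...,2]>50)
n,l,q,ce=cv2.connectedComponentsWithStats(m.astype(np.uint8))
for i in np.argsort(-q[1:,4])[:3]+1: print(q[i],ce[i],at(s,*ce[i],.088,True),'local',R.T@(at(s,*ce[i],.088,True)-p)*1e3)
G=np.array([.604,.2685,.083]);print('ext est px',proj(s,G,True),'local',R.T@(G-p)*1e3)
cv2.imwrite('pics/c9.png',cv2.resize(s['pixels'],None,fx=1.25,fy=1.25)[...,::-1])
```

```text
17.82 [0.6    0.2735 0.1429] [[-0.998, -0.015, 0.063], [-0.063, 0.013, -0.998], [0.014, -1.0, -0.013]] F [-0.8 -0.3  0.4] w 0.08533847039839317 q [-0.12  0.52 -0.5   1.44  0.24  1.25 -2.16]
[ 314  192   41   37 1410] [333.84822695 209.69007092] [0.6054255  0.26668931 0.088     ] local [-5.7049686  54.72480814  7.92094833]
[555 312   1   1   1] [555. 312.] [0.51022781 0.03581408 0.088     ] local [103.91542694  53.2392624  232.30261329]
ext est px (np.float64(330.9019106003063), np.float64(209.17817319026346)) local [-4.46731209 59.76777917  6.09138393]
```

Request:
drive_tool --moves '[[[-0.047, 0, 0.075], 0.007], [[-0.047, 0, 0.075], 0.007], [[-0.047, 0.3, 0.075], 0.007], [[-0.047, 0.65, 0.075], 0.007], [[-0.047, 0.8, 0.075], 0.007], [[-0.047, 0.81, 0.075], 0.007], [[-0.047, 0.81, 0.075], 0.007]]' --jaw 0.3

```text
clock: 18.75
tcp_pos: [0.6047, 0.2682, 0.0632]
ee_rot: [[-0.998, -0.013, 0.054], [-0.055, 0.014, -0.998], [0.012, -1.0, -0.014]]
contact_force: [0.3, 0.7, -0.2]
width: 0.0597
```

Request:
drive_tool --moves '[[[0, 0, 0], 0], [[0, 0, 0], 0], [[0, 0, 0], 0], [[0, 0, 0], 0], [[0, 0, 0], 0], [[0, 0, 0], 0]]' --jaw 1

```text
clock: 19.5
tcp_pos: [0.6053, 0.2683, 0.0646]
ee_rot: [[-0.998, -0.011, 0.054], [-0.055, 0.014, -0.998], [0.011, -1.0, -0.014]]
contact_force: [-0.9, -0.4, 6.4]
width: 0.025
```

Run:
```python
from h import *
t=st();R=np.array(t['ee_rot']);p=np.array(t['tcp_pos'])
import numpy as np
G0=p.copy();ax=np.array([np.cos(.0514),np.sin(.0514),0])
for a in (10,20,30,40,45):
    r=np.radians(a);d=.2*((np.cos(r)-1)*ax+np.sin(r)*np.array([0,0,1]));print(a,np.round(R.T@d*10,3),np.round(G0+d,4))
```

```text
19.5 [0.6053 0.2683 0.0646] [[-0.998, -0.011, 0.054], [-0.055, 0.014, -0.998], [0.011, -1.0, -0.014]] F [-0.9 -0.4  6.4] w 0.0249976814114497 q [-0.13  0.6  -0.48  1.5   0.27  1.12 -2.18]
10 [ 0.034 -0.347 -0.005] [0.6023 0.2681 0.0993]
20 [ 0.128 -0.683 -0.01 ] [0.5933 0.2677 0.133 ]
30 [ 0.279 -0.997 -0.015] [0.5786 0.2669 0.1646]
40 [ 0.482 -1.28  -0.02 ] [0.5586 0.2659 0.1931]
45 [ 0.601 -1.408 -0.022] [0.5468 0.2653 0.206 ]
```

Request:
drive_tool --moves '[[[0.008, -0.17, -0.003], 0], [[0.034, -0.35, -0.005], 0], [[0.07, -0.52, -0.008], 0], [[0.128, -0.68, -0.01], 0], [[0.128, -0.68, -0.01], 0]]'

```text
clock: 20.12
tcp_pos: [0.5924, 0.2675, 0.1342]
ee_rot: [[-0.998, -0.012, 0.055], [-0.055, 0.013, -0.998], [0.011, -1.0, -0.014]]
contact_force: [-4.5, -0.4, -4.4]
width: 0.0255
```

```bash
cat > ang.py <<'E'
from h import *
t=st();R=np.array(t['ee_rot']);p=np.array(t['tcp_pos'])
G0=np.array([.6053,.2683,.0646]);ax=np.array([np.cos(.0514),np.sin(.0514),0])
d=p-G0;r=np.arctan2(d[2],.2+d@ax);print('angle',np.degrees(r),'radius',np.hypot(d[2],.2+d@ax))
for a in (25,30,35,40,45,46):
    r=np.radians(a);q=G0+.2*((np.cos(r)-1)*ax+np.sin(r)*np.array([0,0,1]));print(a,np.round(R.T@(q-p)*10,3))
E
python3 ang.py
```

```text
20.12 [0.5924 0.2675 0.1342] [[-0.998, -0.012, 0.055], [-0.055, 0.013, -0.998], [0.011, -1.0, -0.014]] F [-4.5 -0.4 -4.4] w 0.02549697825586766 q [-0.11  0.51 -0.51  1.48  0.23  1.22 -2.16]
angle 20.40223452395651 radius 0.19959736816114876
25 [ 0.06  -0.149 -0.004]
30 [ 0.142 -0.303 -0.006]
35 [ 0.237 -0.449 -0.008]
40 [ 0.345 -0.586 -0.011]
45 [ 0.464 -0.713 -0.013]
46 [ 0.489 -0.737 -0.013]
```

Request:
drive_tool --moves '[[[0.06, -0.15, -0.004], 0], [[0.142, -0.3, -0.006], 0], [[0.237, -0.45, -0.008], 0], [[0.345, -0.586, -0.01], 0], [[0.4, -0.65, -0.012], 0], [[0.464, -0.713, -0.013], 0], [[0.464, -0.713, -0.013], 0], [[0.464, -0.713, -0.013], 0]]'

```text
clock: 21.12
tcp_pos: [0.547, 0.265, 0.2062]
ee_rot: [[-0.998, -0.011, 0.054], [-0.054, 0.013, -0.998], [0.011, -1.0, -0.014]]
contact_force: [-2.0, -2.5, -4.6]
width: 0.0249
```

```bash
python3 ang.py
python3 - <<'E'
from h import *
s=snap('side','sideF.png');a=snap('scene','sceneF.png')
A=cv2.resize(a['pixels'][60:260,200:540],None,fx=1.6,fy=1.6,interpolation=cv2.INTER_CUBIC);B=cv2.resize(s['pixels'][140:400,120:440],(544,320*260//260),interpolation=cv2.INTER_CUBIC)
B=cv2.resize(s['pixels'][60:400,100:560],(544,280))
cv2.imwrite('pics/final.png',np.vstack([A,B])[...,::-1])
E
```

```text
21.12 [0.547  0.265  0.2062] [[-0.998, -0.011, 0.054], [-0.054, 0.013, -0.998], [0.011, -1.0, -0.014]] F [-2.  -2.5 -4.6] w 0.02487981059642591 q [-0.09  0.36 -0.54  1.52  0.17  1.32 -2.16]
angle 44.985190138258716 radius 0.20024380492692195
25 [-0.402  0.566  0.006]
30 [-0.32   0.412  0.004]
35 [-0.225  0.266  0.001]
40 [-0.117  0.129 -0.001]
45 [ 0.002  0.001 -0.003]
46 [ 0.027 -0.023 -0.003]
```

View pics/final.png

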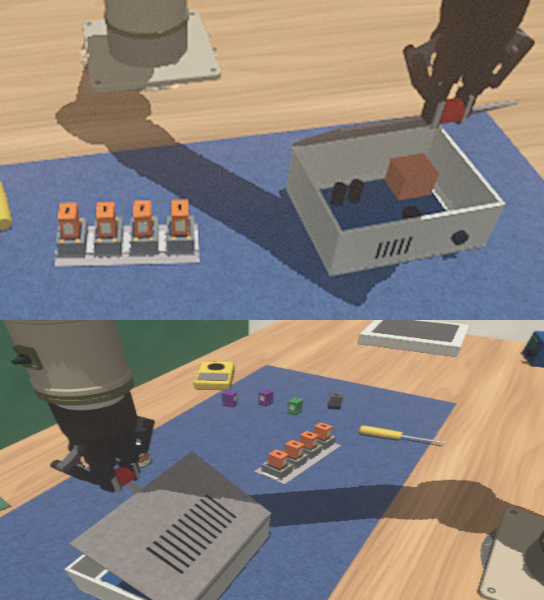

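The final view shows all four relays seated level in the rail. The lid is held open by the red grip, and it appears edge-on to the scene camera, as expected at about 45°. The bystanders in view look undisturbed.

Run:
```python
from h import *
st();print(close_job())
```

```text
21.23 [0.5471 0.265  0.2061] [[-0.998, -0.011, 0.054], [-0.054, 0.013, -0.998], [0.011, -1.0, -0.014]] F [-2.5 -3.1 -5.2] w 0.02496317711910779 q [-0.09  0.36 -0.54  1.52  0.17  1.32 -2.16]
the job is handed in; nothing more can be done
None
```

I plugged both orange spares into the two empty sockets and let go of them. Then I lifted the lid by its red grip to 45° and handed the job in at 21.2 s while still holding it.

- **Relays:** at seating, each underside came out at about 19.9 mm height, against the 20 mm pocket floor, with a light push of 8–11 N. The last picture shows all four relays level in the rail.
- **Lid:** the gripper position gives 45.0° at a 200 mm radius, with the grip still pinched (25 mm opening) and about 6 N on the tool. The angle comes from the arm pose and was not measured in the image, but the lid appeared edge-on to the scene camera, as it should at 45°.
- **Bystanders:** the burnt relay, the screwdriver and the look-alikes looked unmoved. I didn't check the jar's position: it is only partly visible behind the gripper in the last picture, but no move went near it.
- **Disagreement:** the wrist camera and the fixed cameras differed by 2–3 mm in y. I went by the wrist camera, and both relays entered without side load.

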